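# Load a specimen carrier into the ramp reader

### The job

Load the reader: push the aluminium specimen carrier with the dark red mount up its own lane of the ramp until it rests squarely against the orange stop at the top, and leave it there. Slide it along the ramp without lifting it off, and leave the carrier with the green mount, the loose red mount and the mouse where they are.

Things in the scene. Friction and masses are not known exactly. Their poses are not given: they have to be found in the camera images.
- lane: Fixed: the grey lane in which the red-mount carrier lies, one of two alike side by side (86 mm apart), sloping up 8 deg. Origin on its deck surface (z = 0), mid-width; x up the slope, y across, z square to the deck. Deck x -170 to 130 mm, 86 wide, low end near bench level; 66 mm between its two steel rails, 10 mm wide, 6 high, x -170 to 110.
- stop (a point): Foot of the orange stop bar at the top of that lane: on the deck, mid-lane, on the bar's face towards the low end, at x = 110 mm in the lane's frame; same axes as the lane. The bar is as wide as the lane, 12 mm thick, 20 mm high. Past it, from 20 mm behind this face, stands a white reader box 130 mm long, 200 mm wide, its top 90 mm above the bench.
- carrier_red: Loose aluminium block 70 mm long (x, along the lane), 56 wide, 20 high, about 0.25 kg, with a dark red round mount (33 mm across, steel square on its face) fixed in it, standing 12 mm above its top. Origin: centre of the underside. Starts low in its lane, lying on the slope, x up the slope; friction holds it where it is left. At the stop its origin is 35 mm below the stop's face.
- carrier_green: Loose carrier of the same shape, size and origin but with a bright green mount: it lies on the lower part of the other lane. To be left alone.
- mount: Loose dark red round mount, 33 mm across and 22 mm high, not in a carrier, standing on the bench to the right of the ramp's low end. Origin: centre of its underside. To be left alone.
- mouse: Grey computer mouse, 100 x 58 x 32 mm, on a round blue pad 3 mm thick to the right. Origin: centre of its underside. To be left alone.

How it is judged (in metres and radians):
At the end, for the whole second after the job is handed in: The red-mount carrier lies flat in its lane (centred within 15 mm), its upper end against the orange stop (gap under 12 mm) and square to it within 10 degrees, at rest; the green-mount carrier is within 15 mm, and the loose mount and mouse within 20 mm, of where they started (x of carrier_red in the frame of lane between 0.063 and 0.085 m and z of carrier_red in the frame of lane between -0.006 and 0.006 m and y of carrier_red in the frame of lane between -0.015 and 0.015 m and angle between the x axis of carrier_red and the x axis of lane, either way round below 0.175 rad and angle between the z axis of carrier_red and the z axis of lane, either way round below 0.12 rad and linear speed of carrier_red below 0.01 m/s and distance of carrier_green from where it was at the start of the episode below 0.015 m and distance of each of mount, mouse from where it was at the start of the episode below 0.02 m); the robot touches nothing.
It fails at once if the red-mount carrier lifted off the ramp (underside more than 15 mm above the deck) (z of carrier_red in the frame of lane above 0.015 m).
It fails at once if the green-mount carrier moved more than 15 mm (distance of carrier_green from where it was at the start of the episode above 0.015 m).
It fails at once if the loose mount or the mouse moved more than 20 mm (distance of any of mount, mouse from where it was at the start of the episode above 0.02 m).
It also fails if it takes over 32 s, if anything falls off the work surface, if the arm or the gripper's body presses on something with over 40 N, if the wrist force passes 120 N, or if a joint passes its speed limit or range.

### The arm

A 6-joint arm with a two-finger parallel gripper is mounted at the origin on the work surface. World frame = base frame: x ahead of the robot, y to its left, z up, the work surface at z = 0. Lengths are in mm, angles in degrees, forces in N, time in s.
With the tool pointing down it reaches from about 300 to 850 mm from the base axis. Payload 4.2 kg.
Tool frame: the origin (TCP) lies midway between the tips of the shut fingers; the grasp point (between the pads) lies pinch_z behind it (pinch_z is the distance from the TCP to the grasp point, in mm); z points along the fingers, y is the line along which they close (so a half turn about z gives the same grasp; the last joint's range is limited). The gripper opens to 91 mm and grips with 3 to 60 N. Pads are 32 mm wide; open, the fingers measure 118 mm over their backs; the gripper's body (76 mm by 178 mm) begins 60 mm behind the grasp point.
Start: joints at [61.937, 18.312, 89.639, -0, 72.044, -1.146], TCP at [260.312, 512.719, 213.976] pointing down, gripper open.
Joint ranges: [-177.97, 177.97], [-48.28, 115.42], [12.27, 149.76], [-77.06, 257.06], [2.81, 150.46], [-146.56, 146.56]. Speed limits (degrees/s): [147.25, 147.25, 180, 180, 180, 180].

### API

Orientations are given as [roll, pitch, yaw] about the fixed x, y, z axes, in that order (R = Rz(yaw) Ry(pitch) Rx(roll)).
In Python, from workcell import state, grab_frame, job_done, masks_of, landmark_of, pinch_z gives the robot as it stands. The module is installed in compiled form; this text tells all that it offers.
- The arm moves only by the tool move_arm, never from a script. Its argument "plan" is a list of rows, each an object of numbers: "x", "y", "z": the shift along the tool's x, y, z in mm; "rx", "ry", "rz": the turn, a rotation vector about the tool's x, y, z in rad. A call has 1 to 10 rows; each row shifts and turns the commanded pose from where the row before left it, along the tool's axes as they then stand; what a row does not reach is not made up. A row lasts 1/10 s, in which the tool goes at most 50 mm and 8.59 degrees, less where a joint would pass 70% of its speed; a pose out of reach is approached as far as the arm can. A call is refused whole if a number of a shift passes 50 or a number of a turn 0.15, either way. A call with a gripper value outside its range is refused whole. "grip" is the opening, from 0 (shut) to 1 (fully open), set as the call begins (left out, the last holds). The fingers move at their own pace and stop on an object; "squeeze" is the grip in N (left out, the last holds). Time passes only in rows, so rows that do not move let the fingers close. It gives the time, the measured TCP pose, the force, the opening and the grip force at its end, in the units of the state.
- state(): the state, without advancing time (a new reading comes with each control period).
- grab_frame(name): name is "side" or "top" or "wrist"; returns a dict with "img" (400x640x3 uint8, red, green, blue), "z_map" (400x640 float32, mm along the optical axis (not along the pixel's ray), 0 where there is no reading), "fx", "fy", "cx", "cy" (pixels), "dist" ([k1, k2, p1, p2, k3] as OpenCV has them; the pictures are not rectified), "rvec" (rotation vector, rad) and "tvec" (3), from world to camera coordinates, as OpenCV has them. Camera axes: x right, y down, z forward; pixel columns grow to the right and rows downward; lengths in mm; the calibration is good to about 2 mm. A picture is of the moment at which its call begins.
- job_done(): hands the job in; it is judged then, once.
Trained networks look in the newest picture that a camera, given by its name, has taken for a name from the list of things; names that differ only in an ending like _2 or _b are one class to them, and where a whole thing is asked for, a point or a joint stands for the part that bears it (a point fixed in the world has none). Each returns a list of dicts, best first, with "p" (0 to 1); they miss things now and then, are a little off and sometimes report something else, mostly with a low value. They report only what shows in the picture. A call takes as long as a camera call.
- masks_of(camera, label): "pixels" (400x640 bool, what is visible of it) and "box" ([centre column, centre row, width, height] in pixels, round what is visible of it).
- landmark_of(camera, label): "point" ([column, row] in pixels: a listed point, or the origin of a listed thing).
The state is a dict: "time_s": time; "qpos": joint angles; "qvel": joint speeds; "effort": joint torques, N m; "ee_pos": TCP position; "ee_rot": TCP orientation; "force": force on the tool from outside, world axes, zero at the start; "torque": the same for the moment, N m; "gripper_width": finger opening in mm; "gripper_force": force on a finger pad.
Only numpy, scipy, OpenCV 4.12 (cv2) and the standard library are available. Lean on these libraries where they do the work, as an engineer would, in place of code of your own. Each camera call takes 0.05 s, during which the arm holds its last target. There are 200 camera calls.

## Working session

There is one attempt and no reset: what is moved stays moved. The work goes in short steps, Python scripts to look and compute and a tool call to move; the robot and the scene stay as the last step left them, time stands still between calls to the robot, and variables do not carry over. Pictures are saved under pics/ and viewed, at most 10 in all, crops included, and the job is handed in when it is done.

Besides the shell and the picture viewer there is one more tool, called after "Call:" as a command line: name --argument value ..., lists and objects as JSON in quotes. move_arm: Moves the arm, as the interface text tells. Its arguments: {"type":"object","properties":{"plan":{"type":"array","items":{"type":"object","properties":{"x":{"type":"number"},"y":{"type":"number"},"z":{"type":"number"},"rx":{"type":"number"},"ry":{"type":"number"},"rz":{"type":"number"}}}},"grip":{"type":"number"},"squeeze":{"type":"number"}},"required":["plan"]}

```bash
mkdir -p pics; cat > h.py <<'E'
import numpy as np, cv2
from workcell import *
def cam(f):
    K=np.array([[f['fx'],0,f['cx']],[0,f['fy'],f['cy']],[0,0,1]]);R=cv2.Rodrigues(np.array(f['rvec'],float))[0]
    return K,np.array(f['dist'],float),R,np.array(f['tvec'],float).reshape(3)
def world(f,px,z):
    K,d,R,t=cam(f);px=np.array(px,float).reshape(-1,1,2)
    n=cv2.undistortPoints(px,K,d).reshape(-1,2)
    z=np.broadcast_to(z,len(n))
    return (np.c_[n*z[:,None],z]-t)@R
def maskpts(f,m):
    v,u=np.nonzero(m&(f['z_map']>0))
    return world(f,np.c_[u,v],f['z_map'][v,u])
E
python3 - <<'E'
from h import *
print(state(), pinch_z)
for c in ['top','side']:
    f=grab_frame(c); cv2.imwrite(f'pics/{c}0.png',f['img'][:,:,::-1])
    for n in ['carrier_red','carrier_green','mount','mouse','lane','stop']:
        for r in landmark_of(c,n)[:2]:
            u,v=map(int,r['point']);z=f['z_map'][v,u]
            print(c,n,'lm',round(r['p'],2),np.round(r['point'],1),world(f,[r['point']],z).round(1))
        if n!='stop':
          for r in masks_of(c,n)[:2]:
            p=maskpts(f,r['pixels']);
            if len(p): print(c,n,'mask',round(r['p'],2),np.round(r['box']),np.median(p,0).round(1),np.percentile(p,[2,98],axis=0).round(0).tolist())
E
```

```text
{'time_s': 0.0, 'qpos': array([ 6.19360207e+01,  1.83504566e+01,  8.97076387e+01,  1.92699113e-03,
        7.20452828e+01, -1.14533383e+00]), 'qvel': array([ 0.03704673,  0.00691172, -0.00551505, -0.06722326,  0.07997281,
       -0.00422184]), 'effort': array([-2.72661280e-03, -4.12460339e+01, -2.31967252e+01,  7.24271592e-02,
        4.56748414e-02, -1.48006197e-04]), 'ee_pos': array([260.05353154, 512.24192201, 213.12382538]), 'ee_rot': array([-1.79896679e+02, -3.89808054e-03,  1.53080755e+02]), 'force': array([0.12153409, 0.01655052, 0.06439126]), 'torque': array([ 0.0238405 ,  0.01148351, -0.00153611]), 'gripper_force': 0.0, 'gripper_width': 91.05040733095855} 18.8
top carrier_red lm 0.92 [263.7 162.7] [[632.3  24.6  53.9]]
top carrier_red lm 0.19 [265.1 193.6] [[546.5  18.2  54.5]]
top carrier_red mask 0.94 [260. 162.  26.  24.] [640.5  31.6  45.8] [[616.0, -2.0, 29.0], [671.0, 67.0, 60.0]]
top carrier_red mask 0.75 [268. 191.  33.  23.] [554.4  14.3  43.3] [[529.0, -19.0, 17.0], [584.0, 54.0, 57.0]]
top carrier_green lm 0.76 [264.9 194.6] [[543.5  18.5  55.7]]
top carrier_green
[... 857 characters left out ...]
.3 172.4] [[549.7   1.3  51. ]]
side carrier_green mask 0.83 [307. 174.  30.  32.] [554.1   2.5  40.4] [[529.0, -20.0, 21.0], [583.0, 47.0, 55.0]]
side mount lm 0.66 [270.4 310.6] [[ 387.9 -290.    20.9]]
side mount mask 0.7 [271. 309.  18.  24.] [ 391.1 -287.3   21.8] [[377.0, -298.0, 3.0], [406.0, -268.0, 25.0]]
side mouse lm 0.57 [405.7 335.6] [[ 585.9 -417.7   33.9]]
side mouse mask 0.77 [407. 332.  63.  34.] [ 587.1 -416.    33.6] [[544.0, -446.0, 17.0], [635.0, -380.0, 38.0]]
side lane lm 0.65 [327.2 147.2] [[636.4  90.9  33.3]]
side lane mask 0.82 [338. 155.  73.  97.] [645.   87.9  32.9] [[603.0, -72.0, 7.0], [686.0, 207.0, 67.0]]
side stop lm 0.91 [315.2 118. ] [[644.  203.9  46.5]]
```

View both.

```bash
cd pics; python3 -c "
import cv2
a=cv2.imread('top0.png')[100:300,140:460];b=cv2.imread('side0.png')[60:380,200:460]
cv2.imwrite('tc.png',cv2.resize(a,None,fx=2.5,fy=2.5,interpolation=2))
cv2.imwrite('sc.png',cv2.resize(b,None,fx=1.8,fy=1.8,interpolation=2))"
```

```text
(no output)
```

View pics/tc.png

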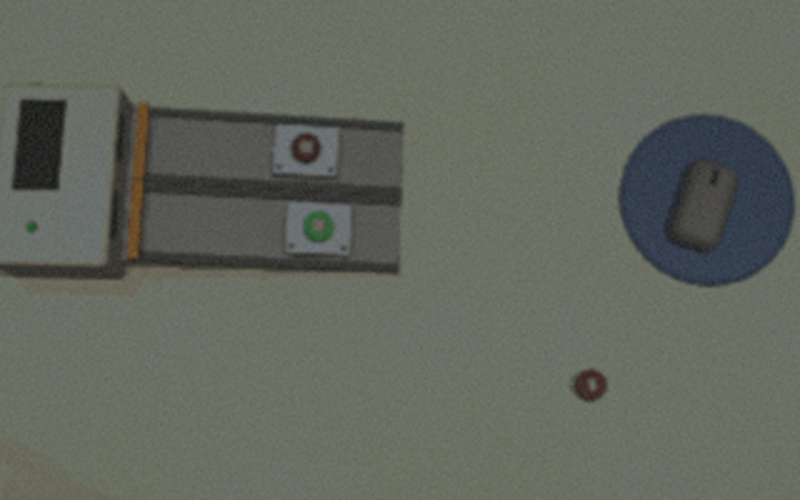

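View pics/sc.png

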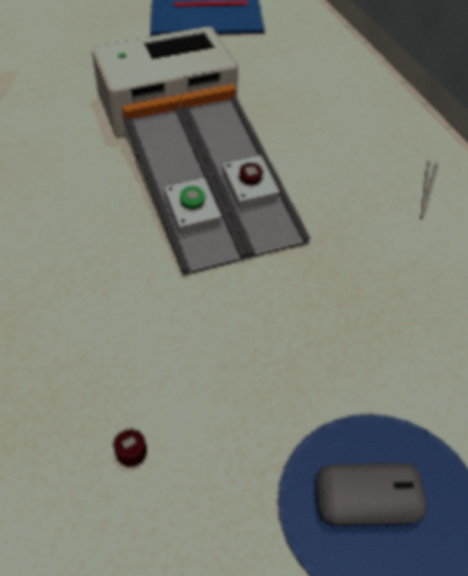

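The red-mount carrier is in the far lane, at about (306,147) in the top crop. The green one is beside it at (318,226), and the orange stop is at column ~140. Next I'll fit the lane frame.

```bash
cat > lane.py <<'E'
from h import *
from scipy.optimize import least_squares
E
python3 - <<'E'
from h import *
for c in ['top','side']:
    f=grab_frame(c)
    m=masks_of(c,'lane')[0]['pixels']; p=maskpts(f,m)
    q=p[:,:2].astype(np.float32); r=cv2.minAreaRect(q); print(c,'rect',np.round(r[0],1),np.round(r[1],1),round(r[2],2))
    l=cv2.fitLine(q,cv2.DIST_HUBER,0,.01,.01).ravel();print(' line yaw',np.degrees(np.arctan2(l[1],l[0])),l[2:])
    A=np.c_[p,np.ones(len(p))]; w=np.ones(len(p))
    for _ in range(20):
        s=np.linalg.lstsq(np.c_[q,np.ones(len(q))]*w[:,None],p[:,2]*w,rcond=None)[0]; e=p[:,2]-np.c_[q,np.ones(len(q))]@s; w=1/(1+(e/3)**2)
    print(' plane',s,'slope deg',np.degrees(np.arctan(np.hypot(*s[:2]))),'dir',np.degrees(np.arctan2(s[1],s[0])))
    h=cv2.cvtColor(f['img'],cv2.COLOR_RGB2HSV); o=cv2.inRange(h,(8,120,60),(22,255,255))>0
    p=maskpts(f,o); p=p[(p[:,0]>500)&(p[:,0]<720)&(p[:,1]>150)&(p[:,1]<250)]
    l=cv2.fitLine(p[:,:2].astype(np.float32),cv2.DIST_HUBER,0,.01,.01).ravel();print(' orange',len(p),np.median(p,0).round(1),'yaw',np.degrees(np.arctan2(l[1],l[0])),np.percentile(p,[2,98],axis=0).round(0).tolist())
    for n in ['carrier_red','carrier_green']:
        p=maskpts(f,masks_of(c,n)[0]['pixels']); r=cv2.minAreaRect(p[:,:2].astype(np.float32)); print(n,np.round(r[0],1),np.round(r[1],1),round(r[2],1))
E
```

```text
top rect [654.1  80.7] [306.5 110.3] 89.31
 line yaw 89.46031 [645.4593   89.27195]
 plane [-1.89664622e-02  1.40246437e-01  3.31302112e+01] slope deg 8.055182471515812 dir 97.7017652667109
 orange 254 [599.3 206.9  69.1] yaw -0.7638943 [[520.0, 201.0, 63.0], [683.0, 212.0, 74.0]]
carrier_red [642.1  31.7] [69.4 55.8] 88.7
carrier_green [560.2  18.1] [64.4 74.4] 1.2
side rect [655.2  77.4] [305.5 110.6] 89.48
 line yaw 89.51477 [645.4088    71.269775]
 plane [-8.05652754e-04  1.43122901e-01  1.99628212e+01] slope deg 8.145151375168536 dir 90.32252011927955
 orange 521 [598.6 205.   62.4] yaw -1.1405622 [[520.0, 199.0, 50.0], [683.0, 229.0, 69.0]]
carrier_red [646.7  30.2] [71.7 62.8] 88.2
carrier_green [559.9  25. ] [93.5 63.1] 88.6
```

Call:
move_arm --plan '[{"x": 0, "y": -40, "z": 0, "rz": 0.11}, {"x": 0, "y": -40, "z": 0, "rz": 0.11}, {"x": 0, "y": -40, "z": 0, "rz": 0.11}, {"x": 0, "y": -40, "z": 0, "rz": 0.11}, {"x": 0, "y": -40, "z": 0, "rz": 0.11}]' --grip 0.2

```text
schema error: expected keys x, y, z, rx, ry, rz
```

Call:
move_arm --plan '[{"x": 0, "y": 0, "z": 0, "rx": 0, "ry": 0, "rz": 0.14}, {"x": 0, "y": 0, "z": 0, "rx": 0, "ry": 0, "rz": 0.14}, {"x": 0, "y": 0, "z": 0, "rx": 0, "ry": 0, "rz": 0.14}, {"x": 0, "y": 0, "z": 0, "rx": 0, "ry": 0, "rz": 0.14}, {"x": 0, "y": 0, "z": 0, "rx": 0, "ry": 0, "rz": 0.14}, {"x": 0, "y": 0, "z": 0, "rx": 0, "ry": 0, "rz": 0.14}, {"x": 0, "y": 0, "z": 0, "rx": 0, "ry": 0, "rz": 0.14}, {"x": 0, "y": 0, "z": 0, "rx": 0, "ry": 0, "rz": 0.135}]' --grip 0.2

```text
time_s: 2.4
ee_pos: [260.3, 512.7, 214.0]
ee_rot: [180.0, -0.0, 88.9]
force: [0.6, 0.2, -0.3]
gripper_width: 30.1
gripper_force: 0.0
```

Call:
move_arm --plan '[{"x": -35, "y": 24, "z": 0, "rx": 0, "ry": 0, "rz": 0}, {"x": -35, "y": 24, "z": 0, "rx": 0, "ry": 0, "rz": 0}, {"x": -35, "y": 24, "z": 0, "rx": 0, "ry": 0, "rz": 0}, {"x": -35, "y": 24, "z": 0, "rx": 0, "ry": 0, "rz": 0}, {"x": -35, "y": 24, "z": 0, "rx": 0, "ry": 0, "rz": 0}, {"x": -35, "y": 24, "z": 0, "rx": 0, "ry": 0, "rz": 0}, {"x": -35, "y": 24, "z": 0, "rx": 0, "ry": 0, "rz": 0}, {"x": -35, "y": 24, "z": 0, "rx": 0, "ry": 0, "rz": 0}]'

```text
time_s: 3.2
ee_pos: [449.1, 228.5, 214.2]
ee_rot: [180.0, -0.0, 89.2]
force: [0.9, 1.0, -0.1]
gripper_width: 18.3
gripper_force: 0.0
```

Call:
move_arm --plan '[{"x": -35, "y": 24.5, "z": 0, "rx": 0, "ry": 0, "rz": 0}, {"x": -35, "y": 24.5, "z": 0, "rx": 0, "ry": 0, "rz": 0}, {"x": -35, "y": 24.5, "z": 0, "rx": 0, "ry": 0, "rz": 0}, {"x": -35, "y": 24.5, "z": 0, "rx": 0, "ry": 0, "rz": 0}, {"x": -35, "y": 24.5, "z": 0, "rx": 0, "ry": 0, "rz": 0}, {"x": -35, "y": 24.5, "z": 0, "rx": 0, "ry": 0, "rz": 0}, {"x": -35, "y": 24.5, "z": 0, "rx": 0, "ry": 0, "rz": 0}, {"x": -35, "y": 24.5, "z": 0, "rx": 0, "ry": 0, "rz": 0}, {"x": 0, "y": 0, "z": 0, "rx": 0, "ry": 0.14, "rz": 0}, {"x": 0, "y": 0, "z": 0, "rx": 0, "ry": 0, "rz": 0}]'

```text
time_s: 4.2
ee_pos: [640.7, -56.6, 212.8]
ee_rot: [-179.9, -8.0, 88.9]
force: [0.8, -0.4, 0.8]
gripper_width: 18.3
gripper_force: 0.0
```

Call:
move_arm --plan '[{"x": -15, "y": 0, "z": 0, "rx": 0, "ry": 0, "rz": 0}, {"x": 0, "y": 0, "z": 35, "rx": 0, "ry": 0, "rz": 0}, {"x": 0, "y": 0, "z": 35, "rx": 0, "ry": 0, "rz": 0}, {"x": 0, "y": 0, "z": 35, "rx": 0, "ry": 0, "rz": 0}, {"x": 0, "y": 0, "z": 35, "rx": 0, "ry": 0, "rz": 0}, {"x": 0, "y": 0, "z": 20, "rx": 0, "ry": 0, "rz": 0}, {"x": 0, "y": 0, "z": 0, "rx": 0, "ry": 0, "rz": 0}, {"x": 0, "y": 0, "z": 0, "rx": 0, "ry": 0, "rz": 0}]'

```text
time_s: 5.0
ee_pos: [640.8, -44.5, 54.2]
ee_rot: [180.0, -8.0, 89.3]
force: [-0.1, -0.3, -0.0]
gripper_width: 18.6
gripper_force: 0.0
```

```bash
python3 - <<'E'
from h import *
print(state()['ee_pos'],state()['ee_rot'],state()['force'])
f=grab_frame('wrist'); a=f['img'][:,:,::-1]
g=grab_frame('side')['img'][60:260,220:440,::-1]
cv2.imwrite('pics/w1.png',np.hstack([cv2.resize(a,(480,300)),cv2.resize(g,(320,300))]))
E
```

```text
[640.79555813 -44.46051719  54.17938719] [179.95337225  -7.97066166  89.31168835] [-0.05637209 -0.26932308 -0.01417815]
```

View pics/w1.png

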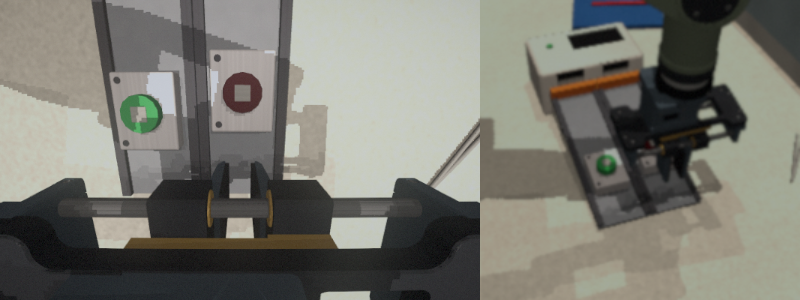

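The wrist view shows the fingers centred on the red carrier (column ~240) and clear below its lower edge (row 132). Next I'll lower and start pushing.

Call:
move_arm --plan '[{"x": -4, "y": 0, "z": 15, "rx": 0, "ry": 0, "rz": 0}, {"x": 0, "y": 0, "z": 8, "rx": 0, "ry": 0, "rz": 0}, {"x": 0, "y": 0, "z": 7, "rx": 0, "ry": 0, "rz": 0}, {"x": 0, "y": 0, "z": 0, "rx": 0, "ry": 0, "rz": 0}, {"x": 0, "y": 0, "z": 0, "rx": 0, "ry": 0, "rz": 0}]'

```text
time_s: 5.6
ee_pos: [640.8, -44.9, 23.5]
ee_rot: [180.0, -8.0, 89.2]
force: [0.2, 0.2, 0.9]
gripper_width: 18.1
gripper_force: 0.0
```

Call:
move_arm --plan '[{"x": 5, "y": 0, "z": 0, "rx": 0, "ry": 0, "rz": 0}, {"x": 5, "y": 0, "z": 0, "rx": 0, "ry": 0, "rz": 0}, {"x": 5, "y": 0, "z": 0, "rx": 0, "ry": 0, "rz": 0}, {"x": 5, "y": 0, "z": 0, "rx": 0, "ry": 0, "rz": 0}, {"x": 5, "y": 0, "z": 0, "rx": 0, "ry": 0, "rz": 0}, {"x": 5, "y": 0, "z": 0, "rx": 0, "ry": 0, "rz": 0}, {"x": 5, "y": 0, "z": 0, "rx": 0, "ry": 0, "rz": 0}, {"x": 5, "y": 0, "z": 0, "rx": 0, "ry": 0, "rz": 0}]'

```text
time_s: 6.4
ee_pos: [641.2, -5.3, 28.8]
ee_rot: [180.0, -8.0, 89.2]
force: [-0.2, -2.9, 0.1]
gripper_width: 18.4
gripper_force: 1.2
```

Call:
move_arm --plan '[{"x": 10, "y": 0, "z": 0, "rx": 0, "ry": 0, "rz": 0}, {"x": 10, "y": 0, "z": 0, "rx": 0, "ry": 0, "rz": 0}, {"x": 10, "y": 0, "z": 0, "rx": 0, "ry": 0, "rz": 0}, {"x": 10, "y": 0, "z": 0, "rx": 0, "ry": 0, "rz": 0}, {"x": 10, "y": 0, "z": 0, "rx": 0, "ry": 0, "rz": 0}, {"x": 10, "y": 0, "z": 0, "rx": 0, "ry": 0, "rz": 0}, {"x": 10, "y": 0, "z": 0, "rx": 0, "ry": 0, "rz": 0}, {"x": 10, "y": 0, "z": 0, "rx": 0, "ry": 0, "rz": 0}, {"x": 10, "y": 0, "z": 0, "rx": 0, "ry": 0, "rz": 0}, {"x": 5, "y": 0, "z": 0, "rx": 0, "ry": 0, "rz": 0}]'

```text
time_s: 7.4
ee_pos: [642.4, 89.9, 42.2]
ee_rot: [180.0, -8.0, 89.2]
force: [-0.2, -3.0, 0.9]
gripper_width: 18.3
gripper_force: 1.5
```

```bash
python3 - <<'E'
from h import *
print(state()['ee_pos'],state()['force'])
f=grab_frame('wrist'); a=f['img'][:,:,::-1]
g=grab_frame('side')['img'][60:260,220:440,::-1]
cv2.imwrite('pics/w2.png',np.hstack([cv2.resize(a,(480,300)),cv2.resize(g,(320,300))]))
E
```

```text
[642.42835076  89.85363664  42.18811122] [-0.15399031 -2.95195958  0.90647059]
```

View pics/w2.png

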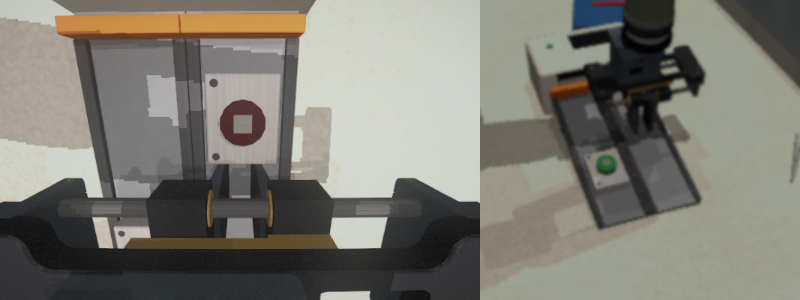

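The carrier is square in its lane. There is still a gap between its top edge (row 74) and the stop (row 38), about 26 mm.

Call:
move_arm --plan '[{"x": 6, "y": 0, "z": 0, "rx": 0, "ry": 0, "rz": 0}, {"x": 6, "y": 0, "z": 0, "rx": 0, "ry": 0, "rz": 0}, {"x": 4, "y": 0, "z": 0, "rx": 0, "ry": 0, "rz": 0}, {"x": 3, "y": 0, "z": 0, "rx": 0, "ry": 0, "rz": 0}, {"x": 2, "y": 0, "z": 0, "rx": 0, "ry": 0, "rz": 0}, {"x": 0, "y": 0, "z": 0, "rx": 0, "ry": 0, "rz": 0}]'

```text
time_s: 8.1
ee_pos: [642.6, 110.1, 44.9]
ee_rot: [-180.0, -8.1, 89.2]
force: [-0.6, 0.4, -0.3]
gripper_width: 18.2
gripper_force: 0.0
```

Call:
move_arm --plan '[{"x": 1, "y": 0, "z": 0, "rx": 0, "ry": 0, "rz": 0}, {"x": 1, "y": 0, "z": 0, "rx": 0, "ry": 0, "rz": 0}, {"x": 0, "y": 0, "z": 0, "rx": 0, "ry": 0, "rz": 0}]'

```text
time_s: 8.4
ee_pos: [642.7, 111.5, 45.2]
ee_rot: [180.0, -8.0, 89.2]
force: [0.2, -0.1, -1.3]
gripper_width: 18.2
gripper_force: 0.6
```

Call:
move_arm --plan '[{"x": 1, "y": 0, "z": 0, "rx": 0, "ry": 0, "rz": 0}, {"x": 1, "y": 0, "z": 0, "rx": 0, "ry": 0, "rz": 0}, {"x": 0, "y": 0, "z": 0, "rx": 0, "ry": 0, "rz": 0}]'

```text
time_s: 8.7
ee_pos: [642.7, 113.6, 45.5]
ee_rot: [-180.0, -8.0, 89.2]
force: [-0.1, -1.2, -0.1]
gripper_width: 18.6
gripper_force: 0.6
```

Call:
move_arm --plan '[{"x": 1, "y": 0, "z": 0, "rx": 0, "ry": 0, "rz": 0}, {"x": 1, "y": 0, "z": 0, "rx": 0, "ry": 0, "rz": 0}, {"x": 0, "y": 0, "z": 0, "rx": 0, "ry": 0, "rz": 0}]'

```text
time_s: 9.0
ee_pos: [642.8, 115.7, 45.8]
ee_rot: [180.0, -8.0, 89.2]
force: [-0.4, -1.7, -0.7]
gripper_width: 18.2
gripper_force: 0.6
```

Call:
move_arm --plan '[{"x": 1, "y": 0, "z": 0, "rx": 0, "ry": 0, "rz": 0}, {"x": 1, "y": 0, "z": 0, "rx": 0, "ry": 0, "rz": 0}, {"x": 0, "y": 0, "z": 0, "rx": 0, "ry": 0, "rz": 0}]'

```text
time_s: 9.3
ee_pos: [643.0, 115.7, 45.9]
ee_rot: [180.0, -7.9, 89.3]
force: [0.9, -6.3, -1.0]
gripper_width: 18.0
gripper_force: 3.4
```

```bash
python3 - <<'E'
from h import *
f=grab_frame('wrist'); cv2.imwrite('pics/w3.png',cv2.resize(f['img'][:240,:,::-1],(800,300)))
E
```

```text
(no output)
```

View pics/w3.png

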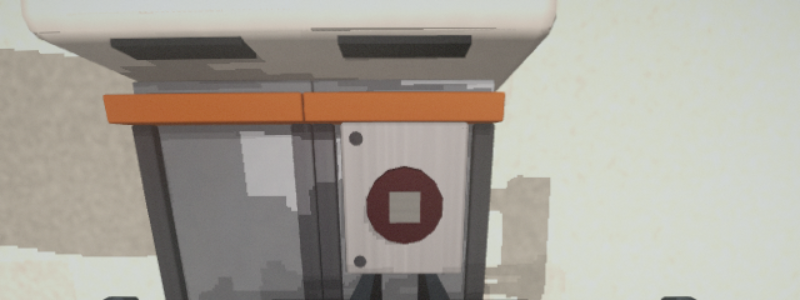

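The carrier's top edge (row 122) now touches the stop bar, it is square, and the force rose to 6 N. I'll back off and lift clear.

Call:
move_arm --plan '[{"x": -3, "y": 0, "z": 0, "rx": 0, "ry": 0, "rz": 0}, {"x": -10, "y": 0, "z": 0, "rx": 0, "ry": 0, "rz": 0}, {"x": -15, "y": 0, "z": 0, "rx": 0, "ry": 0, "rz": 0}, {"x": 0, "y": 0, "z": -30, "rx": 0, "ry": 0, "rz": 0}, {"x": 0, "y": 0, "z": -40, "rx": 0, "ry": 0, "rz": 0}, {"x": 0, "y": 0, "z": -40, "rx": 0, "ry": 0, "rz": 0}, {"x": 0, "y": 0, "z": 0, "rx": 0, "ry": 0, "rz": 0}, {"x": 0, "y": 0, "z": 0, "rx": 0, "ry": 0, "rz": 0}]'

```text
time_s: 10.15
ee_pos: [642.5, 73.5, 152.0]
ee_rot: [179.9, -8.0, 89.2]
force: [0.1, -0.5, 0.3]
gripper_width: 18.3
gripper_force: 0.0
```

```bash
python3 - <<'E'
from h import *
f=grab_frame('wrist'); cv2.imwrite('pics/w4.png',f['img'][:,:,::-1])
for n in ['carrier_red','carrier_green','stop']:
    for r in landmark_of('wrist',n)[:1]:
        u,v=map(int,r['point']); print(n,r['p'],world(f,[r['point']],f['z_map'][v,u]).round(1))
print(state()['force'],state()['time_s'])
E
```

```text
carrier_red 0.9 [[646.8 162.4  76.1]]
stop 0.57 [[646.9 197.   67. ]]
[ 0.32405428 -0.18672308  1.23312801] 10.35
```

View pics/w4.png

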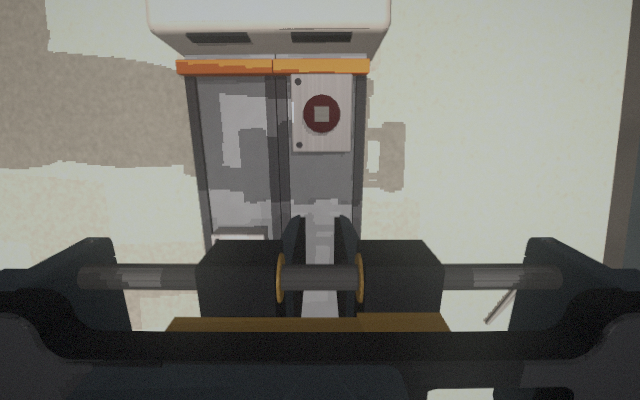

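The carrier rests square against the stop (top edge at row 74), and the arm is clear. Handing in.

```bash
python3 -c "
from workcell import *
print(job_done())"
```

```text
the job is handed in; nothing more can be done
None
```

I pushed the red-mount carrier up its lane until it rested square against the orange stop, backed the arm off clear, and handed the job in at about 10 s; the hand-in gave no verdict. I kept the arm clear of the green-mount carrier, loose mount and mouse, but did not re-measure their positions.

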